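# Seat the keyed drive shaft in the vegetable slicer

## Task

Take the drive shaft with the green grip from the white rack, put it nose down into the hub of the vegetable slicer, turning it until its key slips into the keyway, and push it fully home, collar down on the hub, against the spring in the bottom of the bore. Finish while still gripping the shaft and holding it pressed fully home, because the spring lifts it if you let go. Leave the yellow-gripped spare shaft and the other things on the table where they are.

Things in the scene. Friction and masses are not known exactly. Their poses are not given: they have to be found in the camera images.
- shaft: Drive shaft, upright, 113 mm tall, about 0.28 kg. Origin at its nose tip, z up its axis, x to the side with the key. Steel shaft 20 mm in diameter, 55 mm long (lowest 8 mm taper to 12 mm), then a collar 58 mm wide, 8 mm thick, then the green grip. At the start it hangs by its collar in one of the rack's two holes, nose 15 mm above the table, x within 0.6 rad of world +x.
- shaft_grip (a point): Centre of the shaft's green plastic grip, 90 mm above the nose tip: 36 mm along x, 24 mm along y (take it across this), from 63 to 113 mm above the tip. Axes as shaft. Red marks on its top and on the collar show the key's side (+x).
- shaft_key (a point): Middle of the lower end of the shaft's single brass key, 25 mm above the nose tip, on the +x side; the key is 7 mm wide, runs up to 49 mm above the tip and reaches 16 mm from the axis. Axes as shaft.
- shaft_collar (a point): Centre of the underside of the shaft's collar, on the axis 55 mm above the nose tip; axes as shaft. It meets hub_mouth when the shaft is fully home.
- hub_mouth (a point): Centre of the flat top of the slicer's hub (grey metal, upright, 60 mm wide, 150 mm above the table); z up the bore, x to the keyway (within 0.75 rad of world +x). Bore 23 mm wide. The nose enters 25 mm before the key meets the flat top; with the key over the keyway it goes 30 mm further, until the collar rests on the hub.
- keyway (a point): Top of the hub's keyway, 14 mm from the bore's axis toward the hub's +x: a slot 10 mm wide reaching 18 mm from the axis, open at the top, as deep as the bore. A red mark on the hub's top lies just outside it. Axes as hub_mouth.
- seat (a joint): Spring seat in the bore: 0 at rest (up, 45 mm below the hub's top, met with the collar still 10 mm up), 0.010 m when the shaft is fully home (stop at 0.012). It takes about 5 N to start it and 13 N to bring the collar down.
- hub (a joint): Angle of the hub in the slicer, rad, counter-clockwise from above; its gearing holds it (about 3 N m to turn it), somewhere from -0.5 to 0.5 at the start.
- slicer: The slicer's base, fixed to the table: metal housing 250 mm (x) by 220 mm (y), 85 mm high, with a thin chamber rim of radius 98 mm up to 115 mm round the hub. Origin on the table under the hub's axis, z up.
- rack: White plastic rack, fixed to the table, 90 mm (x) by 240 mm (y), top at 70 mm. Origin on the table under its centre. Two through holes 41 mm wide at y = -60 and +60 mm carry the two shafts.
- spare: Spare shaft with a yellow grip, like the other in size but without key and red marks; loose in the other hole of the rack, to be left there. Origin at its nose tip.
- jar: Bystander, loose: screw-top jar with red cap, 72 mm in diameter, 85 mm high. Origin under its centre.
- pusher: Bystander, loose: white plastic food pusher, 64 mm foot, 90 mm high. Origin under its centre.
- bowl: Bystander, loose: steel bowl, 110 mm rim, 50 mm high. Origin under its centre.
- brush: Bystander, loose: cleaning brush lying on the table, along its x.
- wrench: Bystander, loose: wrench lying on the table, along its x, between the slicer and the rack.
- weight: Bystander, loose: blue glazed pickling weight, 90 mm in diameter, 60 mm high. Origin under its centre.
Things that resemble listed ones, but are neither listed nor needed, are in the scene too. What is shaped like the shaft but purple or turquoise is not meant.

How it is judged:
On the way, in this order (a step that is already met when the one before it is completed fails the run):
1. The green-gripped shaft is lifted clear of the rack in the gripper (height (world z) of shaft above 0.075 m and contact force between the fingers and shaft above 2 N), for 0.1 s.
2. The shaft is in the hub's bore and its key has dropped into the keyway (collar within 20 mm of the hub) (horizontal distance between shaft_collar and hub_mouth below 0.004 m and z of shaft_collar in the frame of hub_mouth below 0.02 m and angle between the x axis of shaft and the x axis of hub_mouth, either way round below 0.35 rad), for 0.05 s.
At the end, for the whole second after the job is handed in: Still gripped (fingers pressing over 2 N, pads within 30 mm of the grip centre) and at rest, the shaft is held home: collar within 3 mm of the hub top and axis, upright within 0.08 rad, key in the keyway (within 0.3 rad), spring seat pressed over 7 mm (horizontal distance between shaft_collar and hub_mouth below 0.003 m and z of shaft_collar in the frame of hub_mouth between -0.003 and 0.003 m and angle between the x axis of shaft and the x axis of hub_mouth, either way round below 0.3 rad and angle between shaft's own z axis and vertical below 0.08 rad and value of joint seat above 0.007 m and contact force between the fingers and shaft above 2 N and distance between the grasp point and shaft_grip below 0.03 m and linear speed of shaft below 0.02 m/s); the arm keeps its last pose, push and grip.
It fails at once if A bystander was displaced by more than 30 mm (distance of any of spare, jar, pusher, bowl, brush, wrench, weight from where it was at the start of the episode above 0.03 m).
It also fails if it takes over 38 s, if anything falls off the work surface, if the arm or the gripper's body presses on something with over 40 N, if the wrist force passes 120 N, or if a joint passes its speed limit or range.

## Robot

A 6-joint arm with a two-finger parallel gripper is mounted at the origin on the work surface. World frame = base frame: x ahead of the robot, y to its left, z up, the work surface at z = 0. Lengths are in m, angles in rad, forces in N, time in s.
With the tool pointing down it reaches from about 0.35 to 0.85 m from the base axis. Payload 8.1 kg.
Tool frame: the origin (TCP) lies at the very end of the fingers, on their centre line; the grasp point (between the pads) lies 19 mm behind it; z points along the fingers, y is the direction in which the jaws open and shut (so a half turn about z gives the same grasp; the last joint's range is limited). The gripper opens to 93 mm and grips with 3 to 60 N. Pads are 15 mm wide; open, the fingers measure 128 mm over their backs; the gripper's body (75 mm by 188 mm) begins 65 mm behind the grasp point.
Start: joints at [1.186, 0.13, 1.488, -0, 1.523, -0.085], TCP at [0.177, 0.573, 0.219] pointing down, gripper open.
Joint ranges: [-2.96, 2.96], [-0.89, 2.26], [0.02, 2.5], [-1.34, 4.48], [0, 2.73], [-2.66, 2.66]. Speed limits (rad/s): [2.39, 2.39, 2.79, 3.14, 3.14, 3.14].

## Interface

Orientations are given as a rotation vector (axis times angle).
In Python, from plant import * gives the robot as it stands.
- The arm moves only by the tool apply_moves, never from a script. Its argument "commands" is one flat list of numbers, 7 for each row, row after row: the shift along the world's x, y, z in cm, then the turn, a rotation vector about the world's x, y, z in rad, then the finger opening in cm, from 0 to 9.3. A call has 1 to 8 rows; each row shifts and turns the pose as measured when the row begins; what a row does not reach is not made up. A row lasts 1/8 s, in which the tool goes at most 62.5 mm and 10.7 degrees, less where a joint would pass 70% of its speed; a pose out of reach is approached as far as the arm can. A call with a gripper value outside its range is refused whole. The fingers move at their own pace and stop on an object; "squeeze" is the grip in N (left out, the last holds). Time passes only in rows, so rows that do not move let the fingers close. It gives the time, the measured TCP pose, the force and the opening at its end, in the units of the state.
- read_state(): the state, without advancing time (a new reading comes with each control period).
- read_camera(name): name is "scene" or "top" or "wrist"; returns (picture, depth): 480x640x3 uint8, blue, green, red; 480x640 float32, m along the optical axis (not along the pixel's ray), 0 where there is no reading.
- camera_model(name): a dict with "intrinsics" (3x3 intrinsics, pixels), "dist_coeffs" ([k1, k2, p1, p2, k3] as OpenCV has them; the pictures are not rectified), "R" (3x3) and "t" (3): a world point X has camera coordinates R X + t. Camera axes: x right, y down, z forward; pixel columns grow to the right and rows downward; lengths in m; the calibration is good to about 2 mm. A picture is of the moment at which its call begins: read the wrist's pose just before it. camera_model takes no time and is no camera call; for the wrist camera it gives the pose at the moment of the call.
- close_job(): hands the job in, once; it reports no verdict.
Trained networks look in the newest picture that a camera, given by its name, has taken for a name from the list of things; names that differ only in an ending like _2 or _b are one class to them, and where a whole thing is asked for, a point or a joint stands for the part that bears it (a point fixed in the world has none). Each returns a list of dicts, best first, with "conf" (0 to 1); they miss things now and then, are a little off and sometimes report something else, mostly with a low value. They report only what shows in the picture. A call takes as long as a camera call. They do not tell look-alikes from the thing itself.
- find_in(query, camera): "point" ([x, y, z] in m, in the coordinates of the camera as it stood for that picture, good to about 4 mm: the middle of the surface that is visible of it).
- cut_out(query, camera): "mask" (480x640 bool, what is visible of it).
- spot_point(query, camera): "point" ([x, y, z] in m, in the coordinates of the camera as it stood for that picture, good to about 4 mm: a listed point, or the origin of a listed thing).
The state is a dict: "t": time; "q": joint angles; "dq": joint speeds; "joint_torque": joint torques, N m; "tool_pos": TCP position; "orientation": TCP orientation; "force": force on the tool from outside, world axes, zero at the start; "wrist_torque": the same for the moment, N m; "opening": finger opening in m.
Only numpy, scipy, OpenCV 4.12 (cv2) and the standard library are available. Lean on these libraries where they do the work, as an engineer would, in place of code of your own. Each camera call takes 0.05 s, during which the arm holds its last target. There are 200 camera calls.

## Working session

There is one attempt and no reset: what is moved stays moved. The work goes in short steps, Python scripts to look and compute and a tool call to move; the robot and the scene stay as the last step left them, time stands still between calls to the robot, and variables do not carry over. Pictures are saved under pics/ and viewed, about 8 in all and at most 12, crops included, and the job is handed in when it is done.

Besides the shell and the picture viewer there is one more tool, called after "Call:" in YAML: its name, and indented under it one key for each argument. apply_moves: Moves the arm, as the interface text tells. Its arguments: {"type":"object","properties":{"commands":{"type":"array"},"squeeze":{"type":"number"}},"required":["commands"]}

```bash
ls; mkdir -p pics; cat > h.py <<'E'
from plant import *
import numpy as np, cv2
def world(cam,p,m=None):
    m=m or camera_model(cam); return np.array(m["R"]).T@(np.array(p)-np.array(m["t"]))
def px2w(m,u,v,d):
    n=cv2.undistortPoints(np.array([[[u,v]]],float),np.array(m["intrinsics"]),np.array(m["dist_coeffs"]))[0,0]
    return np.array(m["R"]).T@(np.array([n[0]*d,n[1]*d,d])-np.array(m["t"]))
def w2px(m,X):
    return cv2.projectPoints(np.array(X,float).reshape(-1,1,3),cv2.Rodrigues(np.array(m["R"]))[0],np.array(m["t"],float),np.array(m["intrinsics"]),np.array(m["dist_coeffs"]))[0][:,0]
E
python3 - <<'E'
from h import *
print(read_state())
for c in ("top","scene"):
    im,d=read_camera(c); cv2.imwrite(f"pics/{c}0.png",im); np.save(c+"d.npy",d)
    m=camera_model(c)
    for q in ("shaft_grip","shaft_collar","hub_mouth","keyway","rack","slicer","spare"):
        for r in spot_point(q,c)[:3]: print(c,q,round(r["conf"],2),world(c,r["point"],m).round(3),w2px(m,world(c,r["point"],m)).round())
E
```

```text
pics
{'t': 0.0, 'q': array([ 1.18560005e+00,  1.31128824e-01,  1.48925494e+00, -2.38220086e-05,
        1.52299898e+00, -8.53986012e-02]), 'dq': array([ 0.00148999, -0.00179695, -0.00101132,  0.00126575, -0.00067782,
        0.00178319]), 'joint_torque': array([-3.51464856e-03, -5.59805775e+01, -4.91779375e+01,  7.64397718e-02,
        3.46838334e-02, -1.14540508e-04]), 'tool_pos': array([0.17697203, 0.57272257, 0.21762013]), 'orientation': array([-4.69098644e-01, -3.10597275e+00,  2.74275210e-03]), 'force': array([-0.31587452,  0.02453341, -0.43562846]), 'wrist_torque': array([-0.03876382,  0.025765  ,  0.03353493]), 'opening': 0.09347976900040941}
top shaft_grip 0.82 [0.443 0.24  0.107] [[197. 280.]]
top shaft_grip 0.78 [0.326 0.254 0.09 ] [[192. 328.]]
top shaft_grip 0.57 [0.333 0.099 0.089] [[256. 325.]]
top shaft_collar 0.97 [0.325 0.257 0.055] [[194. 327.]]
top shaft_collar 0.86 [0.449 0.238 0.067] [[201. 278.]]
top shaft_collar 0.82 [0.331 0.099 0.056] [[257. 324.]]
top hub_mouth 0.85 [ 0.557 -0.208  0.15 ] [[382. 231.]]
top keyway 0.81 [ 0.573 -0.208  0.15 ] [[382. 224.]]
top
[... 310 characters left out ...]
t_grip 0.65 [0.334 0.096 0.086] [[350. 186.]]
scene shaft_grip 0.63 [0.328 0.252 0.087] [[406. 173.]]
scene shaft_collar 0.82 [0.324 0.258 0.06 ] [[406. 181.]]
scene shaft_collar 0.8 [0.449 0.242 0.069] [[424. 205.]]
scene shaft_collar 0.57 [0.688 0.193 0.002] [[456. 298.]]
scene hub_mouth 0.89 [ 0.561 -0.214  0.154] [[243. 248.]]
scene keyway 0.67 [ 0.57  -0.207  0.151] [[248. 251.]]
scene rack 0.63 [ 0.462  0.299 -0.002] [[444. 227.]]
scene slicer 0.86 [ 0.554 -0.208  0.003] [[253. 301.]]
scene slicer 0.45 [0.507 0.065 0.005] [[365. 257.]]
scene slicer 0.3 [0.753 0.069 0.002] [[418. 336.]]
scene spare 0.73 [0.478 0.353 0.015] [[468. 221.]]
scene spare 0.27 [0.508 0.069 0.006] [[367. 257.]]
```

View pics/top0.png

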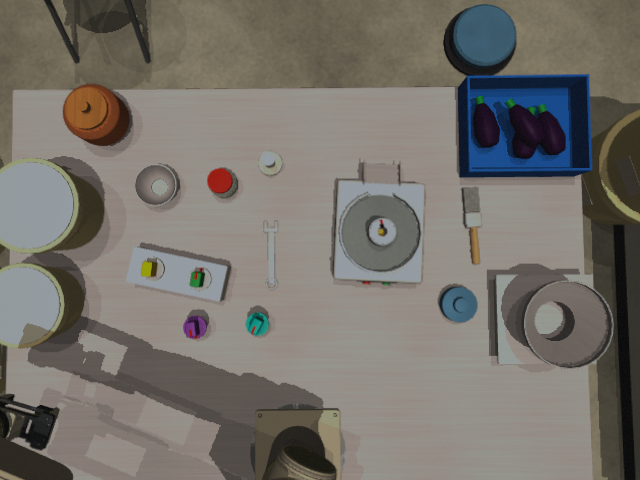

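View pics/scene0.png

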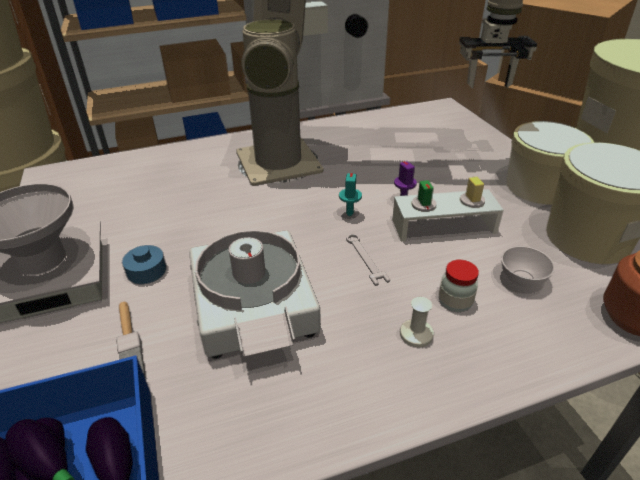

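Shaft-shaped candidates in the top view are green at (198,278), the yellow spare at (150,268), purple at (195,326) and turquoise at (258,323). I choose the green one, which hangs in the rack. The hub is at (382,231), with its red mark towards +x. I'm now moving above the green shaft.

Call:
apply_moves:
  commands: [0, -6, 0.5, 0, 0, 0, 6, 0, -6, 0.5, 0, 0, 0, 6, 3, -5, 0.5, 0, 0, 0, 6, 5, -4, 0.5, 0, 0, 0, 6, 5, -4, 0, 0, 0, 0, 6, 5, -4, 0, 0, 0, 0, 6, 5, -3, 0, 0, 0, 0, 6, 3, -1.5, 0, 0, 0, 0, 6]
  squeeze: 30

```text
t: 1.8
tool_pos: [0.4358, 0.2327, 0.2368]
orientation: [0.46, 3.105, -0.003]
force: [0.1, 0.2, -0.0]
opening: 0.0601
```

```bash
python3 - <<'E'
from h import *
s=read_state();print(s["t"],s["tool_pos"],s["orientation"],s["q"])
m=camera_model("wrist"); im,d=read_camera("wrist"); cv2.imwrite("pics/w1.png",im); np.savez("w1.npz",im=im,d=d,**{k:np.array(m[k]) for k in m})
for q in ("shaft_grip","shaft_collar"):
    for r in spot_point(q,"wrist")[:3]:
        X=world("wrist",r["point"],m);print(q,round(r["conf"],2),X.round(4),w2px(m,X).round())
hsv=cv2.cvtColor(im,cv2.COLOR_BGR2HSV)
g=((hsv[...,0]>45)&(hsv[...,0]<75)&(hsv[...,1]>120)&(hsv[...,2]>40)&(d>0))
red=((hsv[...,0]<6)|(hsv[...,0]>174))&(hsv[...,1]>150)&(hsv[...,2]>60)&(d>0)
def pts(mask):
    v,u=np.nonzero(mask); return np.array([px2w(m,a,b,d[b,a]) for a,b in zip(u,v)]),u,v
P,u,v=pts(g); k=(P[:,2]>.120); print(g.sum(),np.percentile(P[:,2],[5,50,95]))
T=P[k]; 
if len(T): print("top rect",cv2.minAreaRect(T[:,:2].astype(np.float32)),np.median(T,0))
R,u,v=pts(red)
for lo,hi in((.115,.14),(.065,.09)):
    k=(R[:,2]>lo)&(R[:,2]<hi)
    if k.any(): print("red",k.sum(),R[k].mean(0),u[k].mean(),v[k].mean())
E
```

```text
1.8 [0.43578741 0.23268986 0.23677839] [ 0.45985692  3.10480252 -0.00342796] [ 0.38920065 -0.16798975  1.74994476 -0.00336881  1.55824533 -0.88747077]
shaft_grip 0.88 [0.4529 0.2438 0.1056] [[335. 241.]]
shaft_grip 0.86 [0.3266 0.2567 0.0897] [[307.  90.]]
shaft_collar 0.97 [0.4484 0.2411 0.0718] [[330. 227.]]
shaft_collar 0.94 [0.3319 0.0981 0.0481] [[154. 151.]]
shaft_collar 0.58 [0.3266 0.2529 0.056 ] [[304.  95.]]
1206 [0.09735664 0.12782495 0.12919795]
top rect ((0.4459027945995331, 0.24088886380195618), (0.022724902257323265, 0.03483391925692558), 80.19298553466797) [0.44180159 0.24233706 0.12802732]
red 102 [0.44851797 0.23999805 0.128089  ] 330.1764705882353 245.16666666666666
red 1176 [0.67089507 0.19524639 0.0830534 ] 346.55442176870747 425.11139455782313
```

```bash
python3 - <<'E'
import cv2;im=cv2.imread("pics/w1.png");cv2.imwrite("pics/w1c.png",cv2.resize(im[140:340,230:440],None,fx=3,fy=3,interpolation=cv2.INTER_CUBIC)[:600])
E
```

```text
(no output)
```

View pics/w1c.png

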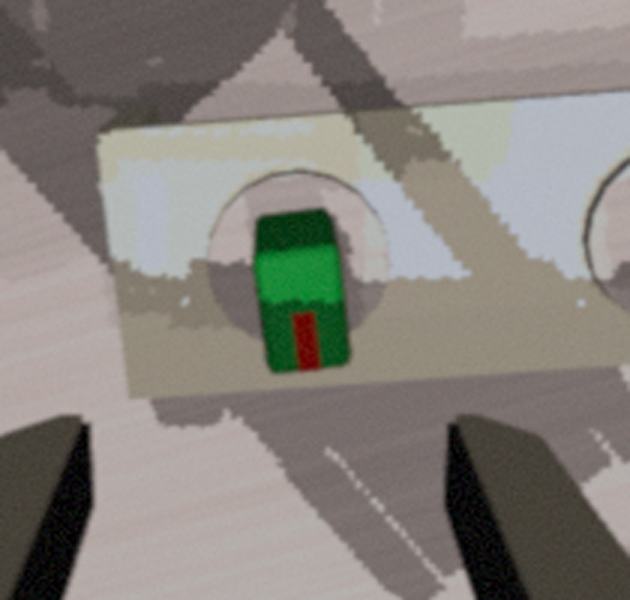

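The crop shows the green grip over its collar in the rack hole, with the red mark at crop (308,342), on the +x end. Its yaw is about -0.17. Next I align with it and go down.

Call:
apply_moves:
  commands: [1, 0.8, -4, 0, 0, 0.12, 6, 0, 0, -4, 0, 0, 0, 6, 0, 0, -4, 0, 0, 0, 6, 0, 0, -1.4, 0, 0, 0, 6, 0, 0, 0, 0, 0, 0, 6]

```text
t: 2.58
tool_pos: [0.442, 0.2457, 0.1016]
orientation: [0.261, 3.126, 0.001]
force: [-0.4, 0.7, 1.2]
opening: 0.0599
```

Call:
apply_moves:
  commands: [0.4, -0.5, 0, 0, 0, 0, 6, 0, 0, -1.3, 0, 0, 0, 6, 0, 0, 0, 0, 0, 0, 6, 0, 0, 0, 0, 0, 0, 6]

```text
t: 3.08
tool_pos: [0.449, 0.2418, 0.0926]
orientation: [0.26, 3.12, 0.006]
force: [-0.0, 0.9, -0.4]
opening: 0.0598
```

Call:
apply_moves:
  commands: [-0.2, -0.1, -0.4, 0, 0, 0, 6, 0, 0, 0, 0, 0, 0, 2, 0, 0, 0, 0, 0, 0, 2, 0, 0, 0, 0, 0, 0, 1.5, 0, 0, 0, 0, 0, 0, 1.5, 0, 0, 0, 0, 0, 0, 1.5, 0, 0, 0, 0, 0, 0, 1.5]
  squeeze: 40

```text
t: 3.95
tool_pos: [0.4471, 0.2406, 0.0888]
orientation: [0.26, 3.12, 0.006]
force: [-0.4, -0.0, -0.8]
opening: 0.0239
```

Call:
apply_moves:
  commands: [0, 0, 2, 0, 0, 0, 1.5, 0, 0, 4, 0, 0, 0, 1.5, 0, 0, 4, 0, 0, 0, 1.5, 0, 0, 4, 0, 0, 0, 1.5, 0, 0, 4, 0, 0, 0, 1.5, 0, 0, 1, 0, 0, 0, 1.5, 0, 0, 0, 0, 0, 0, 1.5]

```text
t: 4.82
tool_pos: [0.4424, 0.2394, 0.2776]
orientation: [0.261, 3.13, 0.0]
force: [0.4, 0.0, -3.0]
opening: 0.0236
```

```bash
python3 - <<'E'
from h import *
s=read_state();print(s["t"],s["tool_pos"],s["orientation"],s["force"])
for c in ("top","scene"):
    m=camera_model(c); im,d=read_camera(c)
    if c=="top": cv2.imwrite("pics/t2.png",im)
    for q in ("shaft_grip","shaft_collar","shaft","shaft_key","hub_mouth","keyway"):
        for r in spot_point(q,c)[:3]:
            if r["conf"]>.4: print(c,q,round(r["conf"],2),world(c,r["point"],m).round(4))
    # hub top points
    v,u=np.mgrid[0:480,0:640]; K=np.array(m["intrinsics"])
    n=cv2.undistortPoints(np.stack([u.ravel(),v.ravel()],-1)[:,None].astype(float),K,np.array(m["dist_coeffs"]))[:,0]
    Pc=np.c_[n,np.ones(len(n))]*d.ravel()[:,None]; W=(Pc-np.array(m["t"]))@np.array(m["R"])
    hsv=cv2.cvtColor(im,cv2.COLOR_BGR2HSV).reshape(-1,3).astype(int)
    k=(np.hypot(W[:,0]-.557,W[:,1]+.208)<.045)&(W[:,2]>.135)&(W[:,2]<.165)
    T=W[k][:,:2].astype(np.float32); print(c,"hub n",k.sum(),"circ",cv2.minEnclosingCircle(T),"mean z",np.median(W[k][:,2]))
    kr=k&((hsv[:,0]<8)|(hsv[:,0]>172))&(hsv[:,1]>120); print("red",kr.sum(),W[kr].mean(0) if kr.any() else "")
E
```

```text
4.825 [0.44236101 0.23941626 0.27755484] [2.60809889e-01 3.12985999e+00 2.84516467e-04] [ 0.37126223  0.00394446 -3.00264372]
top shaft_grip 0.83 [0.3266 0.2516 0.0918]
top shaft_grip 0.82 [0.3328 0.0984 0.0914]
top shaft_grip 0.74 [0.693  0.1889 0.0035]
top shaft_collar 0.76 [0.322  0.2602 0.0515]
top shaft_collar 0.55 [0.3303 0.0967 0.0525]
top shaft_collar 0.41 [0.4448 0.2391 0.2575]
top shaft 0.9 [ 0.3367  0.0989 -0.0006]
top shaft 0.78 [0.3266 0.2537 0.0052]
top shaft 0.57 [0.441  0.2393 0.2008]
top shaft_key 0.77 [0.3276 0.1074 0.0293]
top shaft_key 0.76 [0.3167 0.2542 0.0253]
top shaft_key 0.53 [0.4462 0.2401 0.2602]
top hub_mouth 0.66 [ 0.5575 -0.2114  0.1466]
top hub_mouth 0.54 [0.4441 0.2388 0.2582]
top hub_mouth 0.49 [0.6857 0.3616 0.0053]
top keyway 0.89 [ 0.569  -0.2089  0.1498]
top hub n 509 circ ((0.5584030151367188, -0.2069360613822937), 0.03254498168826103) mean z 0.15040260476875306
red 8 [ 0.58003901 -0.20568746  0.15008639]
scene shaft_grip 0.88 [0.3282 0.2542 0.0879]
scene shaft_grip 0.63 [0.4403 0.2361 0.2981]
scene shaft_grip 0.61 [0.3323 0.0959 0.0891]
scene shaft_collar 0.71 [0.3332 0.098  0.053 ]
scene shaft_collar 0.66 [0.3254 0.2536 0.0589]
scene shaft_collar 0.6 [0.4404 0.2412 0.2563]
scene shaft 0.93 [0.4417 0.2362 0.2034]
scene shaft 0.89 [ 0.3262  0.2556 -0.0014]
scene shaft 0.88 [0.3349 0.1002 0.004 ]
scene shaft_key 0.9 [0.4568 0.2373 0.2241]
scene shaft_key 0.84 [0.3232 0.1032 0.0252]
scene shaft_key 0.74 [0.3195 0.2532 0.0239]
scene hub_mouth 0.85 [ 0.5631 -0.2129  0.1527]
scene hub_mouth 0.56 [0.7506 0.0675 0.003 ]
scene keyway 0.68 [ 0.5738 -0.2074  0.1498]
scene hub n 763 circ ((0.5571227073669434, -0.20898912847042084), 0.03471676632761955) mean z 0.1498011932829184
red 9 [ 0.5813178  -0.20648837  0.15135318]
```

Call:
apply_moves:
  commands: [1.5, -4, 0, 0, 0, 0.05, 1.5, 1.5, -5, 0, 0, 0, 0.05, 1.5, 1.5, -5, 0, 0, 0, 0.05, 1.5, 1.5, -5, 0, 0, 0, 0.05, 1.5, 1.5, -5, 0, 0, 0, 0.03, 1.5, 1.5, -5, 0, 0, 0, 0, 1.5, 1.5, -5, 0, 0, 0, 0, 1.5, 0.5, -2, 0, 0, 0, 0, 1.5]

```text
t: 6.52
tool_pos: [0.5542, -0.1301, 0.2793]
orientation: [-0.121, 3.135, 0.002]
force: [-0.2, 1.0, -4.6]
opening: 0.0236
```

Call:
apply_moves:
  commands: [0, 0, 0, 0, 0, 0, 1.5, 0, 0, 0, 0, 0, 0, 1.5]

```text
t: 6.78
tool_pos: [0.554, -0.1301, 0.2789]
orientation: [-0.118, 3.136, 0.004]
force: [-0.1, 0.3, -4.1]
opening: 0.0239
```

```bash
cat > look.py <<'E'
from h import *
import sys
def yaw(s):
    R=cv2.Rodrigues(np.array(s["orientation"]))[0]; return np.arctan2(R[1,0],R[0,0])%(2*np.pi)-np.pi, R[:,2]
if __name__=="__main__":
    s=read_state();print(s["t"],s["tool_pos"].round(4),yaw(s),s["force"].round(1),s["q"].round(3))
    c="wrist";m=camera_model(c); im,d=read_camera(c); cv2.imwrite("pics/%s.png"%sys.argv[1],im)
    for q in ("shaft_grip","shaft_collar","shaft","shaft_key","hub_mouth","keyway"):
        for r in spot_point(q,c)[:2]:
            if r["conf"]>.4: X=world(c,r["point"],m);print(c,q,round(r["conf"],2),X.round(4),w2px(m,X).round())
    v,u=np.mgrid[0:480,0:640]
    n=cv2.undistortPoints(np.stack([u.ravel(),v.ravel()],-1)[:,None].astype(float),np.array(m["intrinsics"]),np.array(m["dist_coeffs"]))[:,0]
    W=(np.c_[n,np.ones(len(n))]*d.ravel()[:,None]-np.array(m["t"]))@np.array(m["R"])
    hsv=cv2.cvtColor(im,cv2.COLOR_BGR2HSV).reshape(-1,3).astype(int)
    redm=((hsv[:,0]<8)|(hsv[:,0]>172))&(hsv[:,1]>120)&(hsv[:,2]>50)
    k=(np.hypot(W[:,0]-.557,W[:,1]+.208)<.045)&(W[:,2]>.144)&(W[:,2]<.157)
    print("hub n",k.sum(),cv2.minEnclosingCircle(W[k][:,:2].astype(np.float32)),np.median(W[k][:,2]))
    kr=k&redm
    if kr.any(): print("hub red",kr.sum(),W[kr].mean(0),u.ravel()[kr].mean(),v.ravel()[kr].mean())
    np.savez("last.npz",W=W,hsv=hsv,k=k,red=redm)
    k2=redm&(W[:,2]>.2)&(d.ravel()>0)
    if k2.any(): print("shaft red",k2.sum(),W[k2].mean(0),u.ravel()[k2].mean(),v.ravel()[k2].mean())
E
python3 look.py w3
```

```text
6.775 [ 0.554  -0.1301  0.2789] (np.float64(0.0752897305380964), array([ 0.00349451,  0.00272468, -0.99999018])) [-0.1  0.3 -4.1] [-0.323  0.026  1.489  0.004  1.624 -1.969]
wrist shaft_grip 0.71 [ 0.557  -0.1265  0.2954] [[323. 315.]]
wrist shaft_collar 0.62 [ 0.5526 -0.1309  0.2623] [[315. 277.]]
wrist shaft 0.97 [ 0.5515 -0.1278  0.2058] [[320. 244.]]
wrist shaft 0.69 [ 0.332   0.0968 -0.0013] [[539.  10.]]
wrist hub_mouth 0.92 [ 0.5596 -0.2086  0.1511] [[225. 227.]]
wrist keyway 0.57 [ 0.5683 -0.2078  0.1489] [[226. 236.]]
hub n 3800 ((0.5568407773971558, -0.2072586566209793), 0.032716162502765656) 0.1499906924740802
hub red 63 [ 0.58023903 -0.20452229  0.1506217 ] 229.73015873015873 249.57142857142858
shaft red 377 [ 0.54839104 -0.11528943  0.33415842] 380.6498673740053 350.0928381962865
```

View pics/w3.png

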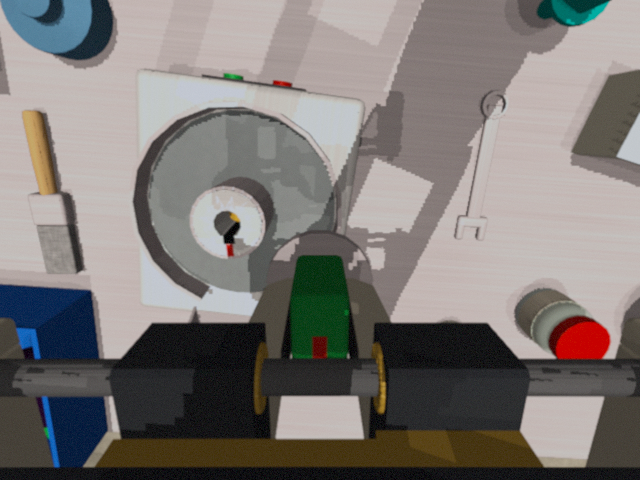

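The view shows the hub centre near pixel (228,222), with its slot and red mark at (230,250) towards +x. The held shaft's red mark is at (320,346), aligned with the tool. Next I fit circles to the hub top and the collar.

```bash
cat > fit.py <<'E'
import numpy as np,cv2
from scipy.optimize import least_squares
L=np.load("last.npz");W=L["W"];hsv=L["hsv"]
def fit(mask,r,seed,name):
    mk=cv2.morphologyEx(mask.reshape(480,640).astype(np.uint8),cv2.MORPH_OPEN,np.ones((3,3)))
    cs,_=cv2.findContours(mk,cv2.RETR_EXTERNAL,cv2.CHAIN_APPROX_NONE); c=max(cs,key=cv2.contourArea)[:,0]
    P=W.reshape(480,640,3)[c[:,1],c[:,0]]
    f=least_squares(lambda p:np.hypot(P[:,0]-p[0],P[:,1]-p[1])-p[2],[*seed,r],loss="soft_l1",f_scale=.001)
    print(name,len(P),f.x.round(4),"rms",np.sqrt(np.mean(f.fun**2)).round(4)); return f.x
h=fit(L["k"],.03,(.557,-.208),"hub")
z=W[:,2]
red=W[L["k"]&L["red"]]; dd=np.median(red,0)[:2]-h[:2]; print("yaw red",np.arctan2(dd[1],dd[0]),np.hypot(*dd))
# slot: non-top pixels inside hub ring 12..17 mm
U=W; 
ring=(np.hypot(U[:,0]-h[0],U[:,1]-h[1]))
k=L["k"]&(ring>.0125)&(ring<.029)
a=np.arctan2(U[k,1]-h[1],U[k,0]-h[0]); H,e=np.histogram(a[(ring[k]<.0175)],bins=np.arange(-1.5,1.55,.1)); print(dict(zip(e.round(1),H)))
import sys
from look import *
s=read_state();t=s["tool_pos"];zc=t[2]+.019-.027
m=(abs(z-zc)<.004)&(np.hypot(W[:,0]-t[0],W[:,1]-t[1])<.036)
print("collar n",m.sum(),W[m].mean(0)); P=W[m]
if m.sum()>100: fit(m,.029,t[:2],"collar")
E
python3 fit.py
```

```text
hub 210 [ 0.5568 -0.2069  0.0318] rms 0.0003
yaw red 0.1060248672479774 0.023446703037297557
{np.float64(-1.5): np.int64(11), np.float64(-1.4): np.int64(7), np.float64(-1.3): np.int64(12), np.float64(-1.2): np.int64(11), np.float64(-1.1): np.int64(8), np.float64(-1.0): np.int64(11), np.float64(-0.9): np.int64(9), np.float64(-0.8): np.int64(11), np.float64(-0.7): np.int64(8), np.float64(-0.6): np.int64(13), np.float64(-0.5): np.int64(11), np.float64(-0.4): np.int64(11), np.float64(-0.3): np.int64(15), np.float64(-0.2): np.int64(4), np.float64(-0.1): np.int64(0), np.float64(0.0): np.int64(0), np.float64(0.1): np.int64(0), np.float64(0.2): np.int64(0), np.float64(0.3): np.int64(0), np.float64(0.4): np.int64(6), np.float64(0.5): np.int64(8), np.float64(0.6): np.int64(9), np.float64(0.7): np.int64(11), np.float64(0.8): np.int64(9), np.float64(0.9): np.int64(11), np.float64(1.0): np.int64(7), np.float64(1.1): np.int64(11), np.float64(1.2): np.int64(11), np.float64(1.3): np.int64(8), np.float64(1.4): np.int64(12)}
collar n 2792 [ 0.53794323 -0.12961403  0.26866929]
collar 316 [ 0.5512 -0.1288  0.0252] rms 0.0056
```

```bash
python3 - <<'E'
import numpy as np
from scipy.optimize import least_squares
W=np.load("last.npz")["W"];z=W[:,2];print(np.histogram(z[(np.hypot(W[:,0]-.553,W[:,1]+.13)<.04)],bins=np.arange(.15,.34,.005)))
m=(abs(z-.2675)<.003)&(np.hypot(W[:,0]-.553,W[:,1]+.13)<.036)
P=W[m][:,:2]
# outer arc: farthest point per angle bin, back half
a=np.arctan2(P[:,1]+.13,P[:,0]-.553)%(2*np.pi);r=np.hypot(P[:,1]+.13,P[:,0]-.553)
Q=np.array([P[(a>b)&(a<b+.1)][np.argmax(r[(a>b)&(a<b+.1)])] for b in np.arange(1.9,4.4,.1)])
for R in(.029,.0305):
    f=least_squares(lambda p:np.hypot(Q[:,0]-p[0],Q[:,1]-p[1])-R,[.553,-.13],loss="soft_l1",f_scale=.001);print(R,f.x.round(4),np.sqrt(np.mean(f.fun**2)).round(4))
E
```

```text
(array([   0,    0,    0,    0,    0,    0,    0,    0,    0,    0,    0,
          0,    0,    0,    0,    0,    0,    0,    0,    0,    0,    0,
        155, 2802,  127,  179,  289,  399,  472,  495,  569,  647,  727,
       4309,  507,  387,  381,  396]), array([0.15 , 0.155, 0.16 , 0.165, 0.17 , 0.175, 0.18 , 0.185, 0.19 ,
       0.195, 0.2  , 0.205, 0.21 , 0.215, 0.22 , 0.225, 0.23 , 0.235,
       0.24 , 0.245, 0.25 , 0.255, 0.26 , 0.265, 0.27 , 0.275, 0.28 ,
       0.285, 0.29 , 0.295, 0.3  , 0.305, 0.31 , 0.315, 0.32 , 0.325,
       0.33 , 0.335, 0.34 ]))
0.029 [ 0.5539 -0.1285] 0.0002
0.0305 [ 0.5557 -0.1284] 0.0006
```

Call:
apply_moves:
  commands: [0.1, -3, 0, 0, 0, 0.05, 1.5, 0.2, -3, 0, 0, 0, 0, 1.5, 0, -1.8, 0, 0, 0, 0, 1.5, 0, 0, 0, 0, 0, 0, 1.5, 0, 0, 0, 0, 0, 0, 1.5]

```text
t: 7.75
tool_pos: [0.5574, -0.2077, 0.2795]
orientation: [-0.204, 3.13, 0.005]
force: [-0.3, 0.4, -2.6]
opening: 0.0241
```

Call:
apply_moves:
  commands: [-0.05, -0.07, -2, 0, 0, 0, 1.5, 0, 0, -2, 0, 0, 0, 1.5, 0, 0, -1, 0, 0, 0, 1.5, 0, 0, 0, 0, 0, 0, 1.5]

```text
t: 8.25
tool_pos: [0.5561, -0.2057, 0.224]
orientation: [-0.208, 3.132, 0.008]
force: [-0.8, 0.3, -3.0]
opening: 0.024
```

Call:
apply_moves:
  commands: [0, 0, -0.5, 0, 0, 0, 1.5, 0, 0, -0.5, 0, 0, 0, 1.5, 0, 0, -0.5, 0, 0, 0, 1.5, 0, 0, 0, 0, 0, 0, 1.5]

```text
t: 8.75
tool_pos: [0.5573, -0.2072, 0.2104]
orientation: [-0.207, 3.129, 0.002]
force: [-0.1, -0.5, -3.6]
opening: 0.0233
```

Call:
apply_moves:
  commands: [0, 0, -0.5, 0, 0, 0, 1.5, 0, 0, -0.5, 0, 0, 0, 1.5, 0, 0, 0, 0, 0, 0, 1.5, 0, 0, 0, 0, 0, 0, 1.5]

```text
t: 9.25
tool_pos: [0.5573, -0.2072, 0.1995]
orientation: [-0.207, 3.129, 0.003]
force: [0.1, -1.9, -2.2]
opening: 0.024
```

Call:
apply_moves:
  commands: [0, 0, -0.4, 0, 0, 0, 1.5, 0, 0, -0.4, 0, 0, 0, 1.5, 0, 0, 0, 0, 0, 0, 1.5]

```text
t: 9.62
tool_pos: [0.5575, -0.2074, 0.1914]
orientation: [-0.207, 3.128, 0.002]
force: [0.9, -2.4, -4.3]
opening: 0.0238
```

Call:
apply_moves:
  commands: [0, 0, -0.4, 0, 0, 0, 1.5, 0, 0, -0.4, 0, 0, 0, 1.5, 0, 0, -0.3, 0, 0, 0, 1.5, 0, 0, 0, 0, 0, 0, 1.5]

```text
t: 10.12
tool_pos: [0.5575, -0.2075, 0.1796]
orientation: [-0.207, 3.128, 0.002]
force: [1.3, -2.2, -4.0]
opening: 0.0237
```

```bash
python3 - <<'E'
from look import *
s=read_state();print(s["t"],s["tool_pos"].round(4),yaw(s),s["force"].round(1),s["wrist_torque"].round(2))
im,d=read_camera("scene"); cv2.imwrite("pics/s4.png",cv2.resize(im[150:350,150:350],None,fx=3,fy=3,interpolation=cv2.INTER_CUBIC))
E
```

```text
10.125 [ 0.5575 -0.2075  0.1796] (np.float64(0.1319803411432292), array([ 0.0064304 ,  0.00143536, -0.99997829])) [ 1.3 -2.2 -4. ] [-0.48 -0.23 -0.06]
```

View pics/s4.png

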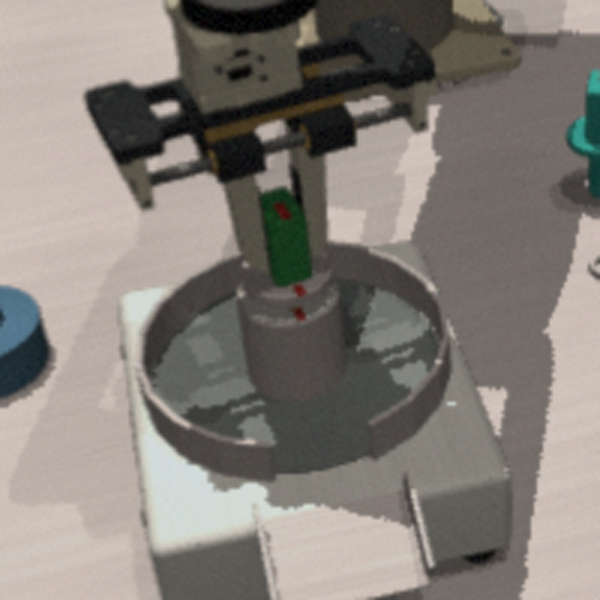

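The crop shows the collar about 10 mm above the hub, with the red marks of collar (299,290) and hub (299,314) in line, so the key is in. Now I press it home.

Call:
apply_moves:
  commands: [0, 0, -0.4, 0, 0, 0, 1.5, 0, 0, -0.4, 0, 0, 0, 1.5, 0, 0, 0, 0, 0, 0, 1.5]
  squeeze: 60

```text
t: 10.55
tool_pos: [0.5579, -0.2075, 0.1736]
orientation: [-0.207, 3.127, 0.001]
force: [-2.5, -0.4, 4.7]
opening: 0.0239
```

Call:
apply_moves:
  commands: [0, 0, -0.3, 0, 0, 0, 1.5]

```text
t: 10.68
tool_pos: [0.5579, -0.2075, 0.1717]
orientation: [-0.207, 3.127, 0.0]
force: [-3.7, 0.1, 7.8]
opening: 0.0239
```

Call:
apply_moves:
  commands: [0, 0, -0.4, 0, 0, 0, 1.5, 0, 0, -0.3, 0, 0, 0, 1.5]

```text
t: 10.92
tool_pos: [0.558, -0.2076, 0.1688]
orientation: [-0.207, 3.125, -0.001]
force: [-11.6, 3.5, 25.2]
opening: 0.0235
```

Call:
apply_moves:
  commands: [0, 0, -0.4, 0, 0, 0, 1.5]

```text
t: 11.05
tool_pos: [0.5581, -0.2075, 0.1687]
orientation: [-0.207, 3.124, -0.002]
force: [-15.4, 3.7, 30.6]
opening: 0.0241
```

Call:
apply_moves:
  commands: [-0.15, 0, -0.35, 0, 0, 0, 1.5, -0.1, 0, -0.35, 0, 0, 0, 1.5]

```text
t: 11.3
tool_pos: [0.5577, -0.2075, 0.1688]
orientation: [-0.208, 3.117, -0.006]
force: [-5.4, 3.0, 18.0]
opening: 0.0234
```

```bash
python3 - <<'E'
from look import *
im,d=read_camera("scene"); cv2.imwrite("pics/s5.png",cv2.resize(im[190:290,190:310],None,fx=5,fy=5,interpolation=cv2.INTER_CUBIC))
m=camera_model("scene")
for q in ("shaft_collar","hub_mouth","keyway"):
    for r in spot_point(q,"scene")[:3]:
        if r["conf"]>.4: print(q,round(r["conf"],2),world("scene",r["point"],m).round(4))
s=read_state();print(s["t"],s["tool_pos"].round(4),yaw(s),s["force"].round(1),s["opening"],s["dq"].round(3))
E
```

```text
shaft_collar 0.89 [0.3316 0.0978 0.0551]
shaft_collar 0.75 [ 0.5609 -0.209   0.1482]
shaft_collar 0.74 [0.327  0.2572 0.0576]
hub_mouth 0.91 [ 0.5624 -0.2107  0.151 ]
keyway 0.84 [ 0.5735 -0.2082  0.1511]
11.5 [ 0.5577 -0.2075  0.1688] (np.float64(0.13312279443277042), array([ 0.01736184, -0.00237699, -0.99984645])) [-6.2  2.7 19.1] 0.024065435819256662 [ 0.001  0.001  0.    -0.001  0.001 -0.001]
```

View pics/s5.png

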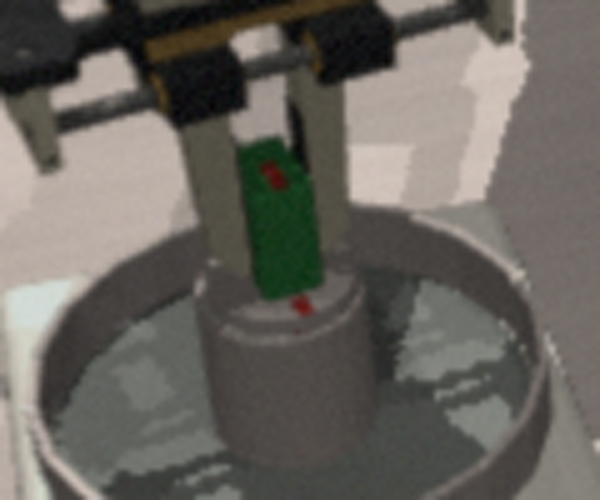

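The collar sits flush on the hub, with no gap visible. The push is about 19 N and steady, and the arm is at rest, so I'm handing in.

```bash
python3 -c "
from plant import *
s=read_state();print(s['force'],s['tool_pos']);print(close_job());s=read_state();print(s['t'],s['force'],s['tool_pos'])"
```

```text
[-6.15869519  2.70870138 19.09234879] [ 0.55769554 -0.2074844   0.16883845]
the job is handed in; nothing more can be done
None
the job is handed in; nothing more can be done
```

The green-gripped shaft is in the slicer's hub with its key in the keyway. I handed the job in at about 11.5 s, with the arm still gripping the shaft and pressing it down.

**Checks that agreed:**
- The last picture showed the collar flush on the hub, with the shaft's red marks toward the keyway side.
- The tool stopped at 0.1688 m, where I had worked out the fully home position would be (0.1685 m).
- The push was a steady 19 N, above the 13 N the spring needs.
- The fingers were stopped on the grip at 24 mm, and the arm was at rest.
- Tool tilt was 0.017 rad, inside the 0.08 rad limit.

**Small deviations:**
- A 6 N sideways force remained along x. I had reduced it from 15 N.
- The scene camera placed the collar and hub mouth 2–3 mm apart, which is within that network's error of about 4 mm.

I read the spring seat only indirectly, through height and force. I did not measure the other objects' positions at the end; the arm stayed clear of them throughout. Handing in gave no verdict.

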